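# Load the spare battery pack into the bedside fan

## Robot

A 7-joint arm with a two-finger parallel gripper is mounted at the origin on the work surface. World frame = base frame: x ahead of the robot, y to its left, z up, the work surface at z = 0. Lengths are in mm, angles in rad, forces in N, time in s.
With the tool pointing down it reaches from about 350 to 900 mm from the base axis. Payload 7.2 kg.
Tool frame: the origin (TCP) lies at the very end of the fingers, on their centre line; the grasp point (between the pads) lies 19 mm behind it; z points along the fingers, y is the line along which they close (so a half turn about z gives the same grasp; the last joint's range is limited). The gripper opens to 85 mm and grips with 20 to 120 N. Pads are 22 mm wide; open, the fingers measure 114 mm over their backs; the gripper's body (76 mm by 85 mm) begins 54 mm behind the grasp point. The pads swing forward as they close: fully open they stand 13 mm farther back than shut.
Start: joints at [-1.212, 0.411, -0.013, 1.596, 0.006, 1.134, -0.082], TCP at [258.734, 568.933, 231.297] pointing down, gripper open.
Joint ranges: [-2.95, 2.95], [-0.29, 1.99], [-1.47, 1.44], [0.14, 2.54], [-1.03, 4.17], [0.13, 1.85], [-2.86, 2.86]. Speed limits (rad/s): [2.39, 2.39, 3.01, 3.01, 3.14, 3.14, 3.14].

## Interface

Orientations are given as a 3x3 rotation matrix whose columns are the frame's x, y, z axes.
In Python, from bench import ctrl, cams gives the robot as it stands. The module is installed in compiled form; this text tells all that it offers. Calls block until the motion is done:
- ctrl.move_to(position, orientation): joint-space move of the TCP to a pose.
- ctrl.move_l(position, orientation=None, vel=150): straight line of the TCP; orientation=None keeps the orientation; vel is the mean speed in mm/s.
- ctrl.move_j(angles): joint-space move.
- ctrl.open_gripper() and ctrl.close_gripper(squeeze=None): open the fingers fully, or close them until they stop; squeeze is the grip in N (None keeps the last).
- ctrl.sleep(seconds).
- ctrl.solve_ik(position, orientation): joint angles nearest the present ones, or None.
- ctrl.read_state(): the state.
- cams.get_image(name): name is "side" or "top"; returns a dict with "image" (400x640x3 uint8, blue, green, red), "K" (3x3 intrinsics, pixels), "k1" (the pictures are not rectified: a ray, as slopes to the right and down, at radius r is drawn at 1 + k1 r^2 times it, then the intrinsics apply), "camera_from_world" (4x4, takes a point from world to camera coordinates). Camera axes: x right, y up, looking along -z (the intrinsics and any distortion apply to the point x, -y, -z); pixel columns grow to the right and rows downward; lengths in mm; the calibration is good to about 2 mm. A picture is of the moment at which its call begins. There is no depth.
A pose or a line that the arm cannot do raises ctrl.IKError and nothing moves.
- ctrl.job_done(): hands the job in; it is judged then, once.
The state is a dict: "time_s": time; "q": joint angles; "joint_velocities": joint speeds; "effort": joint torques, N m; "tool_pos": TCP position; "eef_rot": TCP orientation; "ft_force": force on the tool from outside, world axes, zero at the start; "ft_torque": the same for the moment, N m; "width": finger opening in mm; "finger_force": force on a finger pad.
Only numpy, scipy, OpenCV 4.12 (cv2) and the standard library are available. Lean on these libraries where they do the work, as an engineer would, in place of code of your own. Each camera call takes 0.05 s, during which the arm holds its last target. There are 200 camera calls.

## Task

Load the spare battery pack into the fan: pull the fan's battery tray right out to its stop, lay the pack flat in the tray's well with its copper contacts face down, press it down flush, and push the tray fully home. The pack stands on edge in the slot of the wooden phone rest; leave the rest standing where it is, do not disturb the cup of pens, the phone, the clock or the hanger, and let go of everything at the end.

Things in the scene. Friction and masses are not known exactly. Their poses are not given: they have to be found in the camera images.
- fan: White battery fan, fixed to the crate. Origin: centre of its base's underside; x runs from front to rear, y to its left, z up. Base 150 (x) x 240 (y) x 64 mm high. The battery tray is in the base's front face, centred at y = -45 mm, and slides out along the fan's -x. A push button sits on the base top at x = -50, y = +85 mm (not needed).
- fan_head (a point): Centre of the fan's round caged head, 166 mm across and 50 mm deep (along the fan's x), 180 mm above the crate, on a stem over the left half of the base (fan x = +15, y = +65 mm). Axes as the fan's.
- tray (a joint): How far the battery tray is out, in m: 0 fully home, 0.112 at its stop; may start up to 0.03 ajar. Slides with about 2 N of friction and stays where left. Only at the stop is the well clear of the base (by 6 mm). The bay's lintel is 3 mm above the tray's deck, so a pack that stands proud jams against it.
- tray_grip (a point): Middle of the bow grip on the tray's front, moves with the tray, axes as the fan's. A level round bar 10 mm thick, straight for 56 mm along y, its centre line 36 mm above the crate and 36 mm in front of the front panel (clear gap 31 mm); its ends turn back to the panel at y = +-36 mm. Panel 8 mm thick, 132 mm wide, top 49 mm above the crate.
- well (a point): Centre of the mouth of the well in the tray, level with the tray's flat deck (44 mm above the crate), moves with the tray, axes as the fan's. Well 94 mm long (x), 50 mm wide (y), 22 mm deep with the contact block down. The deck reaches 62 mm to either side of this point, 58 mm forward, 60 mm back; the front panel beyond it stands 5 mm above the deck.
- contacts (a joint): Contact block in the well's floor, in m: 0 raised by 5 mm (so a pack laid in stands 5 mm proud), 0.005 fully down (pack flush). It grips with about 6 N of friction: the pack's own weight does not move it, a push of about 8 N does, and it stays down.
- pack: Black battery pack 22 mm thick (its x), 90 long (y), 46 wide (z), about 0.19 kg. Starts standing on a long narrow edge in the phone rest's slot, z up, the face with two copper contact strips (-x) towards the robot's side (within about 50 degrees), the ribbed face (+x) away. Origin: middle of the edge it stands on. In the well its +x axis must point up; either end may be in front.
- pack_mid (a point): Middle of the pack (23 mm along its z from the origin), axes as the pack's.
- pack_back (a point): Middle of the pack's plain face (the one away from the contacts), axes as the pack's. Flush in the well it coincides with well.
- rest: Wooden phone rest, loose block 76 (x) x 110 (y) x 34 mm high, 0.45 kg; slot along its y, 25 mm wide, 16 mm deep (slot floor 18 mm above the crate), open at both ends. Origin: centre of its underside. The pack in it stands 30 mm above the block's top. It is on the left or the right side of the crate, the cup on the other.
- cup: Loose steel cup, 74 mm across and 95 mm high, with two green pens that reach 155 mm above the crate and about 5 mm past the rim's outline. Origin: centre of its underside.
- phone: Phone lying flat, 72 (x) x 150 (y) x 9 mm. Origin: centre of its underside.
- hanger: White plastic travel hanger folded flat, within 52 (x) x 265 (y) mm, from y = -135 to +130 mm, 12 mm high. Origin: on its underside. The phone and the hanger lie one near the robot and one to the right of the fan, either way round.
- clock: Travel alarm clock, black, standing on the crate in front of the fan's left half, beside the tray's path: 36 (x) x 66 (y) x 65 mm high. Origin: centre of its underside.
Not all that is in view belongs to the job. What is shaped like the pack but turquoise or white is not meant.

How it is judged:
By the outcome, as a careful person would: the job done as asked, in the order asked, and still so for the second after the job is handed in, with the robot touching nothing.
It also fails if it takes over 66 s, if anything falls off the work surface, if the arm or the gripper's body presses on something with over 40 N, if the wrist force passes 120 N, or if a joint passes its speed limit or range.

## Working session

There is one attempt and no reset: what is moved stays moved. The work goes in short steps, each a Python script; the robot and the scene stay as the last script left them, time stands still between calls to the robot, and variables do not carry over. Pictures are saved under pics/ and viewed, at most 10 in all, crops included, and the job is handed in when it is done.

```bash
mkdir -p pics; cat > h.py <<'E'
import numpy as np, cv2
from bench import ctrl, cams
def snap(n,f):
    d=cams.get_image(n); cv2.imwrite('pics/'+f,d['image']); np.savez('pics/'+f+'.npz',**{k:np.array(v) for k,v in d.items()}); return d
def load(f): return dict(np.load('pics/'+f+'.npz'))
def ray(d,u,v):
    K=d['K'];k=float(d['k1'])
    p=np.array([(u-K[0,2])/K[0,0],(v-K[1,2])/K[1,1]]);q=p.copy()
    for _ in range(30): q=p/(1+k*(q@q))
    T=d['camera_from_world'];R=T[:3,:3]
    return -R.T@T[:3,3], R.T@np.array([q[0],-q[1],-1.])
def at(d,u,v,z):
    o,r=ray(d,u,v); return o+r*(z-o[2])/r[2]
def proj(d,P):
    K=d['K'];T=d['camera_from_world'];P=np.atleast_2d(P)
    c=P@T[:3,:3].T+T[:3,3]; s=np.c_[c[:,0],-c[:,1]]/-c[:,2:]
    s=s*(1+float(d['k1'])*(s**2).sum(1,keepdims=True))
    return s*[K[0,0],K[1,1]]+[K[0,2],K[1,2]]
E
python3 - <<'E'
from h import *
for n in('side','top'):
    d=snap(n,n+'0.png'); print(n,d['K'].tolist(),d['k1']); print(np.round(d['camera_from_world'],3).tolist())
s=ctrl.read_state();print(s['time_s'],s['eef_rot'],s['width'])
E
```

```text
side [[497.82313156982195, 0.0, 322.6180042419857], [0.0, 497.82313156982195, 202.6069039236444], [0.0, 0.0, 1.0]] -0.1461730764285304
[[0.967, -0.252, -0.02, -513.865], [0.18, 0.63, 0.755, -146.69], [-0.178, -0.734, 0.655, -1271.164], [0.0, 0.0, 0.0, 1.0]]
top [[478.6206435542713, 0.0, 324.7987215171827], [0.0, 478.6206435542713, 199.5930999634743], [0.0, 0.0, 1.0]] -0.10448977768054876
[[-0.011, -1.0, 0.017, -71.398], [0.998, -0.01, 0.061, -490.835], [-0.061, 0.018, 0.998, -1500.775], [0.0, 0.0, 0.0, 1.0]]
0.1 [[-9.10309129e-01  4.13928777e-01 -5.07666266e-04]
 [ 4.13929078e-01  9.10308156e-01 -1.33362668e-03]
 [-8.98937182e-05 -1.42415037e-03 -9.99998982e-01]] 85.50156247338292
```

View pics/top0.png

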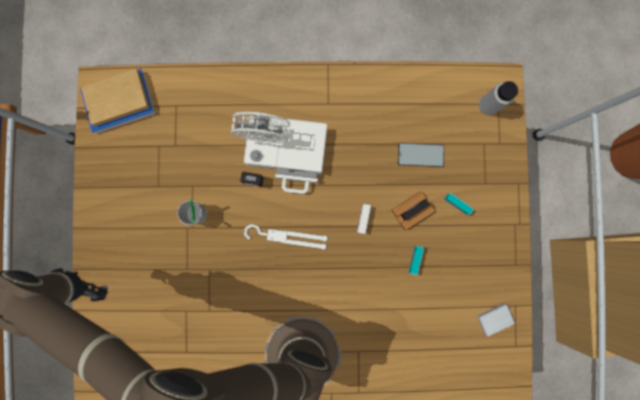

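View pics/side0.png

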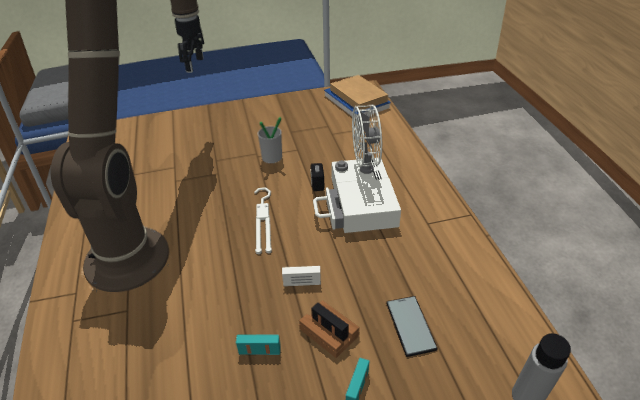

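Candidates for the pack, in top-view pixels:
- Black block in the wooden rest at (414,210), side view (329,320).
- Turquoise blocks at (417,260) and (459,204).
- White block at (365,218).
- Black clock at (251,179).

By the description it is the black one in the rest. I'll check it in one close crop.

```bash
python3 - <<'E'
from h import *
a=cv2.imread('pics/top0.png');b=cv2.imread('pics/side0.png')
def c(i,x,y,w,h,s): return cv2.resize(i[y:y+h,x:x+w],None,fx=s,fy=s,interpolation=cv2.INTER_CUBIC)
# top: rest crop 384..444,185..235 x6 ; side rest 290..370,290..360 x5; top fan 225..335,105..200 ; side fan
r1=np.hstack([c(a,382,188,66,48,6),c(b,295,295,66,60,6)[:288]])
r2=np.hstack([c(a,230,130,99,70,4),c(b,305,150,99,90,4)[:280]])
cv2.imwrite('pics/crop1.png',np.vstack([r1[:,:792],r2[:,:792]]))
E
```

```text
(no output)
```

View pics/crop1.png

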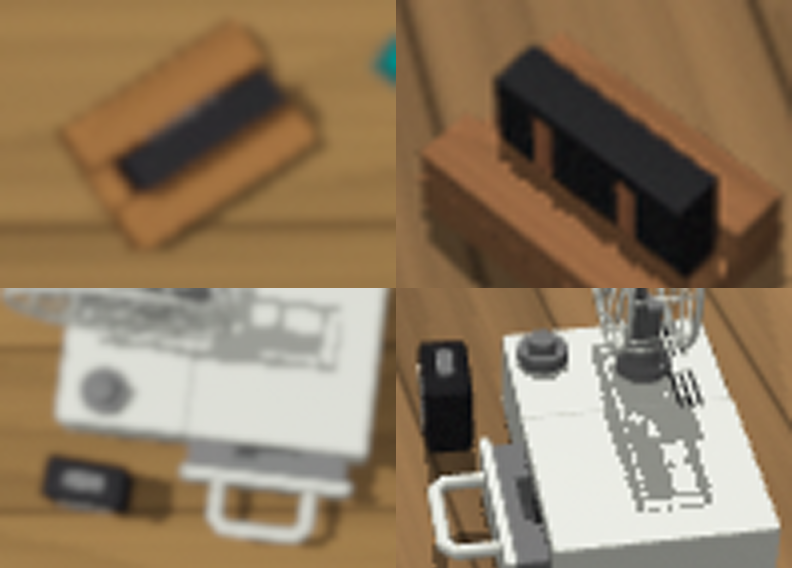

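The black block in the rest has two copper strips on its robot-side face, so it is the pack. The tray is slightly ajar. Next I'll fit poses from corners in both views.

```bash
cat > fit.py <<'E'
from h import *
from scipy.optimize import least_squares
def fit(obs,x0):
    # obs: list (d, u,v, local xyz); fits x,y,yaw with z=0
    def f(p):
        c,s=np.cos(p[2]),np.sin(p[2]);r=[]
        for d,u,v,l in obs:
            P=[p[0]+c*l[0]-s*l[1],p[1]+s*l[0]+c*l[1],l[2]]
            r+=list(proj(d,P)[0]-[u,v])
        return np.array(r)
    q=least_squares(f,x0,loss='soft_l1'); return q.x,f(q.x).reshape(-1,2)
E
python3 - <<'E'
from fit import *
t=load('top0.png');s=load('side0.png')
def cp(x,y,ox,oy,sc,X0=0,Y0=0): return ((x-X0+.5)/sc-.5+ox,(y-Y0+.5)/sc-.5+oy)
T1=lambda x,y:(t,)+cp(x,y,382,188,6)
S1=lambda x,y:(s,)+cp(x,y,295,295,6,396)
T2=lambda x,y:(t,)+cp(x,y,230,130,4,0,288)
S2=lambda x,y:(s,)+cp(x,y,305,150,4,396,288)
print('camT',ray(t,0,0)[0],'camS',ray(s,0,0)[0])
a=[T2(58,415)+((-75,120,64),),T2(368,455)+((-75,-120,64),),(t,327,122.5,(75,-120,64)),
 S2(503,340)+((-75,120,64),),S2(553,552)+((-75,-120,64),),S2(778,525)+((75,-120,64),)]
g=at(*T2(213,435)[:3],64)
x,r=fit(a,[g[0]+75,g[1],0]);print('fan',x,np.round(r,1).tolist())
# rotated guesses
b=[T1(62,130)+((38,55,34),),T1(230,22)+((38,-55,34),),T1(320,140)+((-38,-55,34),),T1(148,248)+((-38,55,34),),]
m=at(t,414,210,34)
for y0 in(-.7,0,.7):
    x,r=fit(b,[m[0],m[1],y0]);print('rest',x,np.round(r,1).tolist())
p=[T1(120,158)+((11,45,64),),T1(262,70)+((11,-45,64),),T1(285,100)+((-11,-45,64),),T1(140,190)+((-11,45,64),)]
ps=[S1(533,45)+((11,45,64),),S1(718,180)+((11,-45,64),),S1(683,215)+((-11,-45,64),),S1(497,80)+((-11,45,64),)]
for o in(p,ps,p+ps):
    x,r=fit(o,[m[0],m[1],.5]);print('pack',x,np.round(r,1).tolist())
for n,u,v,z in[('grip',295.5,190.5,36),('gripends L',285,190,36),('cup',191,213,50),('clock',251,179,65),('phone',421,155,9),('hanger',285,237,12),('hanger r',326,240,12),('hanger hook',245,232,12),('white',365,218,20),('tq1',417,260,20),('tq2',459,204,20),('panel L',276,177,49),('panel R',318,180,49)]:
    print(n,np.round(at(t,u,v,z)[:2]))
E
```

```text
camT [ 397.49217412  -49.87454443 1529.00402917] camS [ 297.03251312 -970.67761455  933.26797597]
fan [ 6.63995766e+02  4.47269546e+01 -1.29346465e-01] [[-0.5, 0.8], [-0.7, 0.0], [-0.4, 1.3], [0.2, -0.7], [0.7, 0.8], [1.1, 1.8]]
rest [ 453.17943835 -354.52375313    0.57118661] [[0.3, 0.3], [1.1, -0.8], [-0.6, -0.4], [-0.6, 0.9]]
rest [ 453.17943844 -354.52375289    0.57118664] [[0.3, 0.3], [1.1, -0.8], [-0.6, -0.4], [-0.6, 0.9]]
rest [ 453.17943838 -354.52375311    0.57118661] [[0.3, 0.3], [1.1, -0.8], [-0.6, -0.4], [-0.6, 0.9]]
pack [ 454.87120357 -354.37038267    0.54176827] [[-0.5, -0.2], [0.3, -0.8], [0.2, 0.3], [-0.0, 0.6]]
pack [ 454.85489396 -356.01574884    0.57522123] [[0.1, -0.3], [0.9, -0.2], [-0.2, 0.6], [-0.8, -0.1]]
pack [ 454.91001106 -355.27798885    0.56221761] [[-0.1, 0.1], [0.3, -1.0], [0.4, -0.0], [0.5, 0.8], [0.3, -0.7], [0.7, -0.2], [-0.5, 0.4], [-0.7, -0.6]]
grip [518.  15.]
gripends L [520.  48.]
cup [450. 340.]
clock [553. 150.]
phone [ 632. -389.]
hanger [373.  51.]
hanger r [362. -79.]
hanger hook [390. 177.]
white [ 430. -203.]
tq1 [ 296. -366.]
tq2 [ 471. -506.]
panel L [560.  75.]
panel R [549. -55.]
```

```bash
cat >> h.py <<'E'
FAN=np.array([664.0,44.7]);FY=-0.129
PACK=np.array([454.9,-355.3]);PY=0.562
def fw(x,y,z):
    c,s=np.cos(FY),np.sin(FY); return np.array([FAN[0]+c*x-s*y,FAN[1]+s*x+c*y,z])
def Rd(az,tilt=0):
    """tool y along azimuth az, z down; tilt leans z from down towards az"""
    u=np.array([np.cos(az),np.sin(az),0]);k=np.array([0,0,1.])
    z=-np.cos(tilt)*k+np.sin(tilt)*u; y=np.cos(tilt)*u+np.sin(tilt)*k
    return np.c_[np.cross(y,z),y,z]
RF=Rd(FY+np.pi/2)
def st(tag=''):
    s=ctrl.read_state();print(tag,'t%.2f'%s['time_s'],np.round(s['tool_pos'],1),'F',np.round(s['ft_force'],1),'w%.1f ff%.1f'%(s['width'],s['finger_force']));return s
E
python3 - <<'E'
from h import *
for n,p,R in[('hov',fw(-120.5,-45,200),RF),('gap',fw(-120.5,-45,20),RF),('end',fw(-214,-45,20),RF),('pk',[*PACK,42],Rd(PY)),('pkhi',[*PACK,140],Rd(PY)),
 ('lay0',[550,-190,28],Rd(0.2,.61)),('lay1',[550,-190,28],Rd(-.33,.61)),('lay2',[550,-190,28],Rd(.56,.61)),('lift',[480,-190,128],Rd(0.2,.61)),('re',[540,-190,14],Rd(.2)),('well',fw(-128,-45,60),RF)]:
    q=ctrl.solve_ik(p,R);print(n,None if q is None else np.round(q,2))
ctrl.close_gripper(40)
ctrl.move_to(fw(-120.5,-45,120),RF);st()
ctrl.move_l(fw(-120.5,-45,75),vel=200);s=st()
snap('top','top1.png');snap('side','side1.png')
a=load('top1.png')['image'];b=load('side1.png')['image']
c=lambda i,x,y,w,h,k:cv2.resize(i[y:y+h,x:x+w],None,fx=k,fy=k,interpolation=cv2.INTER_CUBIC)
cv2.imwrite('pics/c1.png',np.hstack([c(a,240,130,90,90,4.4),c(b,300,150,90,90,4.4)]))
E
```

```text
hov [-0.43  0.3   0.39  1.86 -0.13  1.    1.46]
gap [-0.25  0.55  0.17  1.99 -0.16  0.61  1.47]
end [-0.32  0.44  0.18  2.21 -0.16  0.5   1.43]
pk [ 0.17  0.62  0.56  1.91 -0.47  0.75  1.56]
pkhi [ 0.11  0.48  0.63  1.84 -0.35  0.93  1.46]
lay0 [ 1.25  0.79 -1.    2.23  1.94  0.24 -1.11]
lay1 [ 0.89  0.66 -0.82  2.33  2.18  0.57 -2.1 ]
lay2 [ 1.04  0.67 -0.61  2.1  -0.78  0.27  1.89]
lift [ 1.23  0.34 -0.78  2.32 -0.96  0.2   1.65]
re [-0.21  0.69  0.64  1.94 -0.61  0.72  1.  ]
well [-0.3   0.48  0.23  2.   -0.17  0.69  1.48]
 t3.12 [538.9  16.7 120.1] F [-0.2  0.6  0.8] w0.1 ff0.0
 t3.49 [538.3  16.   74.7] F [ 0.7 -0.5  0.1] w-0.2 ff0.0
```

View pics/c1.png

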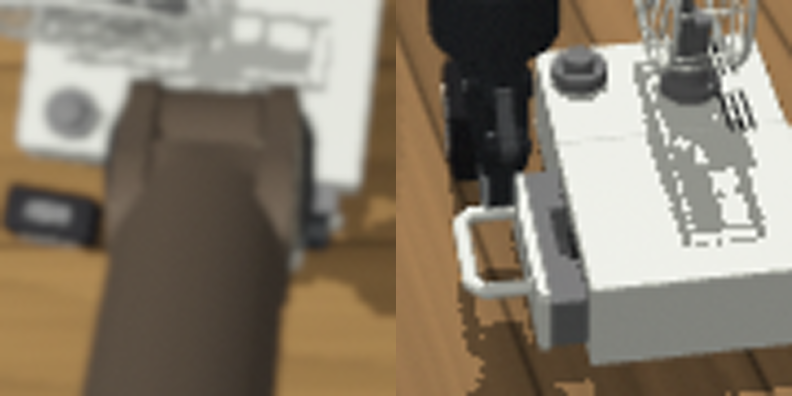

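The shut fingertips (crop 492,205) are above the left end of the handle gap. The handle bar's middle is at side pixel (315,207). I'll check both numerically before lowering.

```bash
python3 - <<'E'
from h import *
s=load('side1.png');t=load('top0.png')
f=lambda x,y:((x-396+.5)/4.4-.5+300,(y+.5)/4.4-.5+150)
c,sn=np.cos(FY),np.sin(FY)
def loc(P): d=P[:2]-FAN; return np.round([c*d[0]+sn*d[1],-sn*d[0]+c*d[1]],1)
for n,x,y,z in[('bar L',462,215,36),('bar R',467,285,36),('barmid',464,250,36),('panelL',522,175,49),('panelR',545,342,49),('baseFR',590,288,64),('baseFL',538,60,64),('cornerL outer',472,207,36),('cornerR outer',478,294,36)]:
    P=at(s,*f(x,y),z);print(n,np.round(P,1),loc(P))
print('tip proj',proj(s,[538.3,16,74.7]), 'crop',(proj(s,[538.3,16,74.7])[0]-[300,150])*4.4+[396,0])
g=lambda x,y:((x+.5)/4-.5+230,(y-288+.5)/4-.5+130)
for n,x,y,z in[('bar L',222,530,36),('bar R',300,538,36),('outL',205,500,36),('outR',318,510,36),('panelL',182,470,49),('panelR',352,488,49)]:
    P=at(t,*g(x,y),z);print('top',n,np.round(P,1),loc(P))
for az in np.arange(-3.1,3.2,.3):
  for p in([550,-190],[520,-160]):
    q=ctrl.solve_ik([*p,28],Rd(az,.61))
    if q is not None: 
        q=np.array(q); lo=np.array([-2.95,-.29,-1.47,.14,-1.03,.13,-2.86]);hi=np.array([2.95,1.99,1.44,2.54,4.17,1.85,2.86])
        print(round(az,1),p,np.round(q,2),'marg %.2f'%min((q-lo).min(),(hi-q).min()))
E
```

```text
bar L [524.1  58.1  36. ] [-140.5   -4.7]
bar R [511.2  -6.5  36. ] [-144.9  -70.4]
barmid [517.2  25.3  36. ] [-143.   -38.1]
panelL [566.9  70.8  49. ] [-99.6  13.4]
panelR [539.9 -80.8  49. ] [-106.9 -140.4]
baseFR [573.5 -58.9  64. ] [ -76.4 -114.4]
baseFL [604.1 166.8  64. ] [-75.1 113.3]
cornerL outer [532.1  64.   36. ] [-133.3    2.2]
cornerR outer [515.7 -16.2  36. ] [-139.3  -79.5]
tip proj [[323.12603381 196.35081417]] crop [497.75454877 203.94358236]
top bar L [519.7  47.6  36. ] [-143.5  -15.7]
top bar R [512.8 -13.3  36. ] [-142.4  -77. ]
top outL [543.4  60.8  36. ] [-121.7    0.4]
top outR [534.7 -27.6  36. ] [-118.9  -88.3]
top panelL [565.7  77.6  49. ] [-101.7   20. ]
top panelR [550.4 -54.3  49. ] [ -99.9 -112.8]
-3.1 [550, -190] [ 0.69  1.18 -1.04  1.3   0.81  1.79  2.79] marg 0.06
-3.1 [520, -160] [ 0.7   1.14 -1.04  1.42  0.77  1.73  2.73] marg 0.12
-2.8 [550, -190] [-0.5   1.3   1.24  1.47 -0.68  1.52 -2.02] marg 0.20
-2.8 [520, -160] [-0.57  1.27  1.24  1.58 -0.68  1.49 -2.02] marg 0.20
-2.5 [550, -190] [-0.61  1.27  1.24  1.58 -0.63  1.34 -1.81] marg 0.20
-2
[... 2044 characters left out ...]

2.0 [550, -190] [ 0.47  0.87 -0.01  1.47 -0.37  1.32  2.65] marg 0.21
2.0 [520, -160] [ 0.46  0.81 -0.02  1.59 -0.38  1.25  2.66] marg 0.20
2.3 [550, -190] [ 0.41  0.91 -0.03  1.38 -0.23  1.42  2.79] marg 0.07
2.3 [520, -160] [ 0.4   0.85 -0.04  1.5  -0.24  1.35  2.79] marg 0.07
2.6 [550, -190] [ 0.75  1.1  -0.84  1.29  0.45  1.6   2.52] marg 0.25
2.6 [520, -160] [ 0.67  0.97 -0.63  1.42  0.27  1.47  2.6 ] marg 0.26
2.9 [550, -190] [ 0.68  1.1  -0.84  1.28  0.56  1.67  2.71] marg 0.15
2.9 [520, -160] [ 0.68  1.05 -0.84  1.4   0.53  1.6   2.66] marg 0.20
3.2 [550, -190] [ 0.69  1.18 -1.04  1.31  0.82  1.79  2.8 ] marg 0.06
3.2 [520, -160] [ 0.7   1.14 -1.04  1.42  0.78  1.73  2.74] marg 0.12
```

```bash
python3 - <<'E'
from h import *
ctrl.move_l(fw(-122.5,-46,70),vel=100)
ctrl.move_l(fw(-122.5,-46,40),vel=120);s=st('40')
if abs(s['ft_force'][2])<5: ctrl.move_l(fw(-122.5,-46,20),vel=120);s=st('20')
if abs(s['ft_force'][2])<5:
    ctrl.move_l(fw(-200,-46,20),vel=120);st('pull')
    u=fw(1,0,0)-fw(0,0,0)
    for x in np.arange(-204,-232,-3.):
        ctrl.move_l(fw(x,-46,20),vel=60);s=st(round(x)); 
        if s['ft_force']@u>9: break
E
```

```text
40 t4.24 [536.3  14.7  39.9] F [ 0.4  0.1 -0.2] w-0.0 ff0.0
20 t4.56 [536.4  14.7  20.1] F [ 0.4 -0.2 -0.7] w0.2 ff0.0
pull t5.35 [460.3  25.   20.3] F [ 0.3 -0.6  0.3] w0.3 ff0.0
-204 t5.60 [456.   25.4  19.9] F [ 1.1 -0.4  0.1] w-0.0 ff0.4
-207 t5.85 [452.7  25.8  20. ] F [0.4 0.3 0.2] w0.4 ff0.5
-210 t6.10 [449.5  26.1  20. ] F [1.6 0.2 0.3] w0.3 ff0.3
-213 t6.35 [446.4  26.5  20. ] F [ 0.3 -0.5  0.1] w-0.3 ff0.2
-216 t6.60 [444.9  26.8  20.2] F [ 5.4 -0.4 -3.3] w0.4 ff2.6
-219 t6.85 [444.8  26.9  20.6] F [12.2 -1.7 -7.9] w0.1 ff6.1
```

```bash
python3 - <<'E'
from h import *
ctrl.move_l(fw(-208,-46,20),vel=80)
ctrl.move_l(fw(-208,-46,110),vel=250);st()
ctrl.move_to([*PACK,150],Rd(PY));ctrl.open_gripper();st()
snap('top','top2.png');snap('side','side2.png')
a=load('top2.png')['image'];b=load('side2.png')['image']
c=lambda i,x,y,w,h,k:cv2.resize(i[y:y+h,x:x+w],None,fx=k,fy=k,interpolation=cv2.INTER_CUBIC)
cv2.imwrite('pics/c2.png',np.vstack([np.hstack([c(a,250,150,80,75,5),c(b,285,160,80,75,5)]),np.hstack([c(a,375,180,80,40,5),c(b,285,290,80,40,5)])]))
E
```

```text
t7.65 [451.3  26.2 110.5] F [-0.1  0.2 -1. ] w0.3 ff0.0
 t9.86 [ 454.9 -355.4  150. ] F [ 0.3 -0.7 -0.3] w85.2 ff0.0
```

View pics/c2.png

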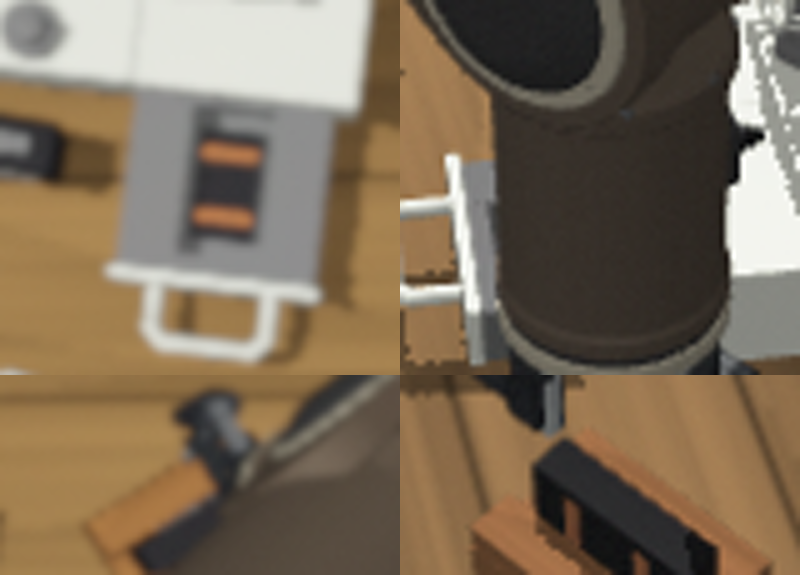

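The tray is out, with the well and its copper contact block clear of the base. The open gripper is aligned over the pack. Next: measure the well mouth with profiles, then grasp and lift the pack.

```bash
cat > prof.py <<'E'
from h import *
def warp(d,c,yaw,z,xs,ys):
    X,Y=np.meshgrid(xs,ys,indexing='ij');cc,s=np.cos(yaw),np.sin(yaw)
    P=np.c_[(c[0]+cc*X-s*Y).ravel(),(c[1]+s*X+cc*Y).ravel(),np.full(X.size,z)]
    m=proj(d,P).reshape(*X.shape,2).astype(np.float32)
    return cv2.remap(d['image'],m[...,0],m[...,1],cv2.INTER_CUBIC).astype(float)
E
python3 - <<'E'
from prof import *
t=load('top2.png');W=fw(-128,-45,44);print('W',W)
ys=np.arange(-80,81,2.);xs=np.arange(-110,61,2.)
for lo,hi in((-56,-50),(-35,-25),(-5,5),(20,30),(48,50)):
    p=warp(t,W,FY,44,np.arange(lo,hi,1.),ys).mean(0); g=p.mean(1);sat=p[:,2]-p[:,0]
    print('x',lo,'gray',g.astype(int).tolist());
    if lo in(-56,48): print('sat',sat.astype(int).tolist())
for lo,hi in((-40,-32),(-20,-15),(-2,2),(15,20)):
    g=warp(t,W,FY,44,xs,np.arange(lo,hi,1.)).mean((1,2));print('y',lo,g.astype(int).tolist())
E
python3 - <<'E'
from h import *
ctrl.move_l([*PACK,42],vel=150);st()
ctrl.close_gripper(60);st('closed')
ctrl.move_l([*PACK,110],vel=100);st('lift')
snap('top','top3.png');snap('side','side3.png')
E
```

```text
W [531.27463467  16.54014562  44.        ]
x -56 gray [81, 79, 79, 79, 79, 79, 83, 92, 103, 119, 132, 142, 148, 150, 151, 151, 149, 148, 147, 147, 147, 147, 147, 147, 148, 148, 149, 150, 150, 150, 149, 148, 147, 147, 147, 147, 146, 147, 147, 148, 149, 149, 150, 149, 149, 148, 147, 146, 146, 145, 145, 146, 146, 148, 149, 150, 150, 149, 148, 147, 147, 146, 146, 147, 147, 148, 149, 149, 150, 150, 148, 145, 140, 135, 131, 128, 126, 125, 125, 125, 126]
sat [59, 58, 58, 58, 57, 58, 52, 42, 30, 16, 8, 3, 1, 1, 0, 0, 0, 0, 0, 0, 0, 0, 0, 0, 0, 1, 0, 0, 0, 0, 0, 1, 1, 0, 0, 0, 0, 0, 1, 0, 0, 0, 0, 1, 0, 0, 0, 1, 0, 0, 1, 1, 1, 1, 1, 1, 1, 0, 1, 1, 1, 1, 1, 1, 1, 1, 0, 0, 2, 5, 14, 27, 46, 66, 77, 84, 85, 85, 86, 86, 86]
x -35 gray [86, 82, 81, 80, 80, 81, 83, 89, 98, 112, 125, 134, 140, 142, 142, 142, 142, 142, 142, 142, 143, 143, 142, 142, 142, 141, 138, 131, 120, 105, 93, 83, 77, 76, 76, 77, 78, 79, 81, 81, 80, 80, 79, 78, 77, 75, 73, 70, 68, 71, 77, 89, 103, 117, 130, 137, 141, 142, 142, 142, 142, 143, 143, 142, 142, 142, 143, 142, 142, 142, 141, 139, 137, 133, 131, 130, 130, 130, 130, 130
[... 2593 characters left out ...]
, 106, 119, 126, 119, 106, 86, 71, 65, 77, 99, 119, 135, 137, 135, 126, 118, 117, 125, 132, 150, 171, 194, 213, 221]
y 15 [153, 177, 198, 212, 210, 198, 169, 138, 108, 90, 87, 84, 85, 86, 88, 90, 91, 91, 93, 103, 130, 162, 195, 212, 213, 199, 177, 157, 144, 141, 137, 127, 116, 104, 95, 92, 84, 75, 68, 63, 65, 73, 87, 97, 103, 99, 89, 76, 64, 59, 57, 58, 59, 59, 58, 57, 56, 57, 58, 60, 66, 79, 92, 103, 106, 102, 90, 76, 66, 61, 66, 72, 81, 87, 90, 91, 92, 98, 110, 122, 136, 150, 171, 196, 212, 223]
 t10.82 [ 455.2 -355.8   42.7] F [-0.8  0.1 -0.3] w85.5 ff0.0
closed t11.43 [ 455.1 -355.5   42.4] F [-0.9  0.1  5.7] w20.8 ff59.6
lift t12.27 [ 454.7 -354.9  109.5] F [-0.1  0.1 -0.8] w20.5 ff58.7
```

```bash
python3 - <<'E'
from prof import *
AZ=FY+np.pi/2;th=.61;R=Rd(AZ,th)
ctrl.move_to([550,-190,110],R);st('hov')
ctrl.move_l([550,-190,28],vel=120);st('down')
ctrl.open_gripper();st('open')
p=np.array([550,-190,28.])-R[:,2]*100
ctrl.move_l(p,vel=130);st('back')
ctrl.close_gripper(40)
snap('top','top4.png');snap('side','side4.png')
a=load('top4.png')['image'];b=load('side4.png')['image']
c=lambda i,x,y,w,h,k:cv2.resize(i[y:y+h,x:x+w],None,fx=k,fy=k,interpolation=cv2.INTER_CUBIC)
u,v=proj(load('top4.png'),[550,-200,10])[0].astype(int);u2,v2=proj(load('side4.png'),[550,-200,10])[0].astype(int);print(u,v,u2,v2)
cv2.imwrite('pics/c4.png',np.hstack([c(a,u-40,v-50,80,100,5),c(b,u2-40,v2-50,80,100,5)]))
t=load('top2.png');W=fw(-128,-45,44)
sat=lambda p:(p[...,2]-p[...,0])
pr=warp(t,W,FY,49,np.arange(-64,-60,1.),np.arange(-80,81,1.)).mean(0).mean(1)
print('panel ends',pr.astype(int).tolist()[:30],pr.astype(int).tolist()[-30:])
w=warp(t,W,FY,27,np.arange(-40,41,1.),np.arange(-40,41,1.));m=sat(w)>45
X,Y=np.nonzero(m);print('strips c',X.mean()-40,Y.mean()-40,X.min()-40,X.max()-40,Y.min()-40,Y.max()-40)
E
```

```text
hov t13.22 [ 549.3 -191.   109.2] F [-0.9 -0.6 -2.5] w20.9 ff58.8
down t14.06 [ 550.1 -190.1   27.7] F [ 0.5  0.1 -0.9] w21.1 ff58.8
open t14.70 [ 550.1 -189.9   28.1] F [-0.7  0.4  0.1] w85.2 ff0.0
back t15.62 [ 542.4 -245.9  109.4] F [-0.1 -0.7  0.4] w85.2 ff0.0
363 180 350 270
panel ends [83, 82, 83, 83, 83, 82, 82, 83, 84, 87, 95, 103, 113, 129, 144, 157, 173, 185, 192, 199, 204, 205, 206, 207, 207, 207, 208, 208, 209, 209] [207, 208, 208, 209, 210, 211, 211, 211, 211, 211, 208, 206, 203, 196, 190, 182, 170, 160, 150, 139, 130, 125, 121, 118, 117, 117, 117, 117, 118, 118]
strips c 0.02872340425531661 0.8999999999999986 -27 26 -18 20
```

View pics/c4.png

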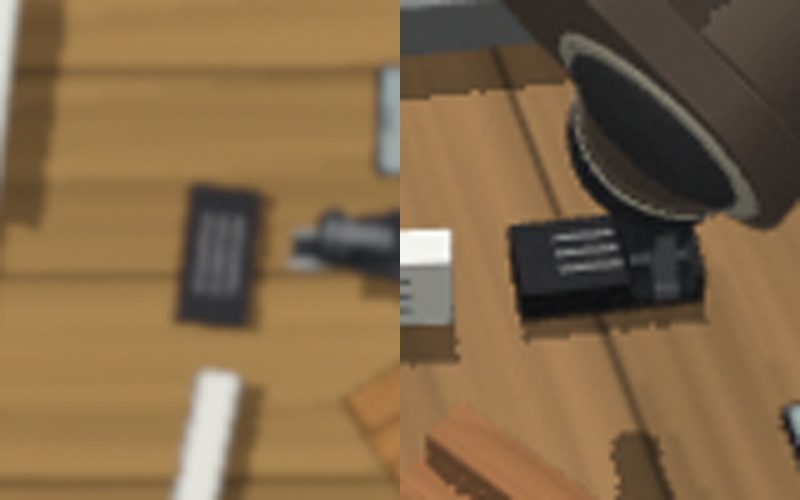

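The pack lies flat with its ribbed face up, top-crop corners about (193,186), (262,190), (250,327), (178,320). I'll fit its pose, then touch the panel's right end to get the tray's y in the robot frame.

```bash
python3 - <<'E'
from prof import *
t=load('top4.png')
w=warp(t,[550,-200],0,22,np.arange(-70,71,.5),np.arange(-35,36,.5))
g=w.mean(2);m=((g<75)&((w[...,2]-w[...,0])<30)).astype(np.uint8)
n,l,s,c=cv2.connectedComponentsWithStats(m);k=1+s[1:,4].argmax()
m=cv2.morphologyEx((l==k).astype(np.uint8),cv2.MORPH_CLOSE,np.ones((25,25)))
cn=max(cv2.findContours(m,0,2)[0],key=cv2.contourArea);r=cv2.minAreaRect(cn)
print('pack center',550-70+r[0][1]*.5,-235+r[0][0]*.5,'size',np.array(r[1])*.5,'ang',r[2])
# long-axis yaw
b=cv2.boxPoints(r);e=[b[1]-b[0],b[2]-b[1]];e=max(e,key=np.linalg.norm);e=e if e[1]>0 else -e;print('yaw of long axis',np.arctan2(e[0],e[1]))
W=lambda x,y,z:fw(-128+x,-45+y,z)
ctrl.move_to(W(-62,-92,90),RF);ctrl.move_l(W(-62,-92,30),vel=200);st()
v=W(0,1,0)-W(0,0,0)
f0=ctrl.read_state()['ft_force']@v
for y in np.arange(-88,-70,1.):
    ctrl.move_l(W(-62,y,30),vel=30);s=ctrl.read_state();f=s['ft_force']@v-f0
    if f<-4: break
d=s['tool_pos'][:2]-FAN;c,sn=np.cos(FY),np.sin(FY)
print('contact cmd',y,'actual y rel well',-sn*d[0]+c*d[1]+45,'F',f,s['time_s'])
ctrl.move_l(W(-62,-92,30),vel=100)
ctrl.move_l(W(-62,-92,80),vel=250);st()
E
```

```text
pack center 547.8087463378906 -211.26759338378906 size [50.95662689 86.92910767] ang 6.054192066192627
yaw of long axis -0.10566557
 t17.85 [458.  -68.5  29.7] F [-0.2  0.5  0.1] w-0.0 ff0.0
contact cmd -78.0 actual y rel well -78.62857453873575 F -4.391142970251595 20.6333
 t21.27 [458.9 -65.9  81.1] F [-0.3 -0.3 -0. ] w0.2 ff0.0
```

```bash
cat >> h.py <<'E'
W=lambda x,y,z:fw(-128+x,-45+y,z)
E
python3 - <<'E'
from h import *
P=np.array([547.8,-209.])
ctrl.open_gripper()
ctrl.move_to([*P,70],RF);ctrl.move_l([*P,13],vel=150);st('down')
ctrl.close_gripper(60);st('closed')
ctrl.move_l([*P,80],vel=150);st('lift')
snap('side','side5.png')
ox,oy=-.6,1.2
ctrl.move_l(W(ox,oy,80),vel=250);ctrl.move_l(W(ox,oy,59),vel=150);s=st('over');f0=s['ft_force']
for z in np.arange(56,42.5,-2.):
    ctrl.move_l(W(ox,oy,z),vel=40);s=ctrl.read_state();f=s['ft_force']-f0;print(z,np.round(s['tool_pos'],1),np.round(f,1))
    if f[2]>5: break
snap('side','side6.png');snap('top','top6.png');st()
E
```

```text
down t23.30 [ 547.9 -208.3   13.3] F [-0.3  0.6  0.4] w85.5 ff0.0
closed t23.77 [ 548.4 -209.2   14.3] F [-1.2  0.8  8.3] w43.9 ff60.6
lift t24.37 [ 547.5 -208.7   79.6] F [ 0.1 -0.1 -2.8] w43.8 ff61.3
over t25.77 [530.1  16.3  58.4] F [ 0.4  0.4 -1.8] w44.0 ff61.5
56.0 [531.   17.5  56.3] [-0.  -0.3  1.1]
54.0 [530.8  17.9  54. ] [ 0.6 -0.5  0.5]
52.0 [530.7  17.8  51.9] [-1.1 -0.5 -0.7]
50.0 [530.7  17.8  49.8] [-1.2 -0.3  0.5]
48.0 [530.7  17.8  47.8] [ 0.2 -0.6  0.1]
46.0 [530.7  17.8  45.9] [-0.1 -0.8  0.3]
44.0 [530.7  17.8  43.9] [-0.6 -0.9  0.4]
 t27.62 [530.8  17.8  44. ] F [-0.8  1.  -2. ] w43.7 ff61.5
```

```bash
python3 - <<'E'
from h import *
ox,oy=-.6,1.2
f0=ctrl.read_state()['ft_force']
for z in(43,42,41):
    ctrl.move_l(W(ox,oy,z),vel=30);s=ctrl.read_state();f=(s['ft_force']-f0)[2];print(z,s['tool_pos'][2],f)
    if f>3: break
ctrl.open_gripper();st('open')
ctrl.move_l(W(ox,oy,110),vel=250)
ctrl.move_to(W(-60,-170,150),RF);st()
a=snap('top','top7.png')['image'];b=snap('side','side7.png')['image']
c=lambda i,x,y,w,h,k:cv2.resize(i[y:y+h,x:x+w],None,fx=k,fy=k,interpolation=cv2.INTER_CUBIC)
cv2.imwrite('pics/c7.png',np.hstack([c(a,250,150,80,80,5),c(b,290,160,80,80,5)]))
E
```

```text
43 42.968459393974065 -0.08460239453734242
42 42.24658703231137 3.835114409625423
open t28.61 [530.9  17.8  42. ] F [ 0.6  0.4 -0.8] w85.4 ff0.0
 t29.80 [ 449.9 -143.7  149.4] F [ 0.4  0.5 -0. ] w85.4 ff0.0
```

View pics/c7.png

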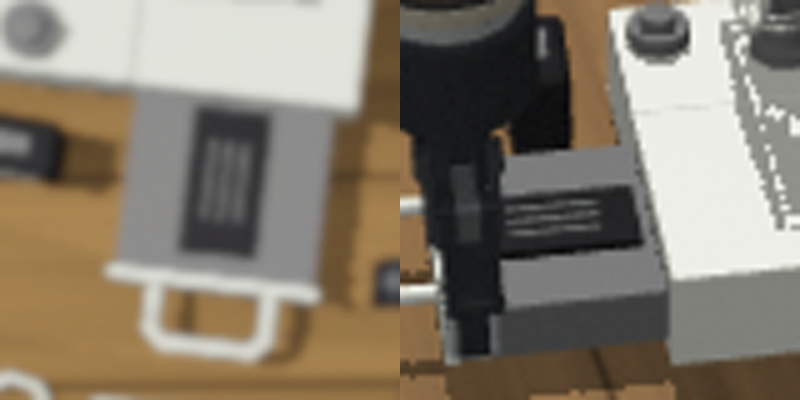

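The pack sits in the well with its ribs up, slightly proud. Now I'll press it flush.

```bash
python3 - <<'E'
from h import *
ox,oy=-.6,1.2
ctrl.close_gripper(40)
ctrl.move_to(W(ox,oy,80),RF);ctrl.move_l(W(ox,oy,54),vel=150)
f0=ctrl.read_state()['ft_force']
for z in np.arange(51,30,-1.5):
    ctrl.move_l(W(ox,oy,z),vel=40);s=ctrl.read_state();f=(s['ft_force']-f0)[2];print(z,round(s['tool_pos'][2],1),round(f,1))
    if f>22: break
ctrl.move_l(W(ox,oy,90),vel=250);st()
E
```

```text
51.0 51.6 -0.2
49.5 49.6 -0.9
48.0 48.0 0.4
46.5 46.5 2.3
45.0 45.0 1.1
43.5 44.0 6.7
42.0 43.8 17.3
40.5 43.7 27.2
 t34.14 [531.1  17.9  90.7] F [ 0.1 -0.  -0.6] w-0.4 ff0.0
```

```bash
python3 - <<'E'
from h import *
oy=1.2
for ox in(-28,27):
    ctrl.move_l(W(ox,oy,50),vel=250);f0=ctrl.read_state()['ft_force']
    ctrl.move_l(W(ox,oy,40.5),vel=60);s=ctrl.read_state();print(ox,round(s['tool_pos'][2],1),np.round(s['ft_force']-f0,1))
    ctrl.move_l(W(ox,oy,55),vel=250)
ctrl.move_l(W(0,oy,75),vel=250)
ctrl.move_l(W(-82,oy,75),vel=250);ctrl.move_l(W(-82,oy,20),vel=200);s=st('gap')
u=W(1,0,0)-W(0,0,0)
if abs(s['ft_force'][2])<5:
    for x in [-70,-50,-30,-10,10,22]:
        ctrl.move_l(W(x,oy,20),vel=90);s=ctrl.read_state();f=s['ft_force']@u;print(x,round(f,1))
        if f<-10: break
    else:
        for x in np.arange(25,50,2.):
            ctrl.move_l(W(x,oy,20),vel=60);s=ctrl.read_state();f=s['ft_force']@u;print(x,np.round(s['tool_pos'],1),round(f,1))
            if f<-16: break
st()
E
```

```text
-28 43.4 [ 0.6 -1.4 19.7]
27 43.6 [ 1.2 -2.1 24. ]
gap t37.16 [450.4  27.8  19.6] F [-0.4  0.3  0.7] w-0.1 ff0.0
-70 0.3
-50 0.1
-30 -0.7
-10 0.8
10 -1.1
22 -0.8
25.0 [556.   14.5  19.9] -0.8
27.0 [558.1  14.3  19.9] -0.9
29.0 [560.4  14.   20. ] -1.6
31.0 [562.5  13.7  20. ] -1.3
33.0 [564.4  13.5  20. ] -0.9
35.0 [565.3  13.3  19.9] -5.3
37.0 [565.3  13.4  19.6] -11.1
39.0 [565.3  13.3  19.3] -17.1
 t41.23 [565.3  13.3  19.3] F [-16.9   2.4  11.7] w0.1 ff8.4
```

```bash
python3 - <<'E'
from h import *
oy=1.2
ctrl.move_l(W(30,oy,20),vel=60);ctrl.move_l(W(30,oy,110),vel=200);st('up')
ctrl.move_l(W(-60,-150,200),vel=300);ctrl.open_gripper();st()
a=snap('top','top8.png')['image'];b=snap('side','side8.png')['image']
c=lambda i,x,y,w,h,k:cv2.resize(i[y:y+h,x:x+w],None,fx=k,fy=k,interpolation=cv2.INTER_CUBIC)
cv2.imwrite('pics/c8.png',np.vstack([c(a,170,100,310,150,2.5),np.hstack([c(a,245,140,80,40,5),c(b,295,165,75,40,5)])[:200,:775]]))
E
```

```text
up t42.12 [561.1  14.  109.6] F [ 0.  -0.4 -0.8] w0.1 ff0.0
 t43.72 [ 452.5 -124.5  200.1] F [-0.1  0.  -0.1] w85.1 ff0.0
```

View pics/c8.png

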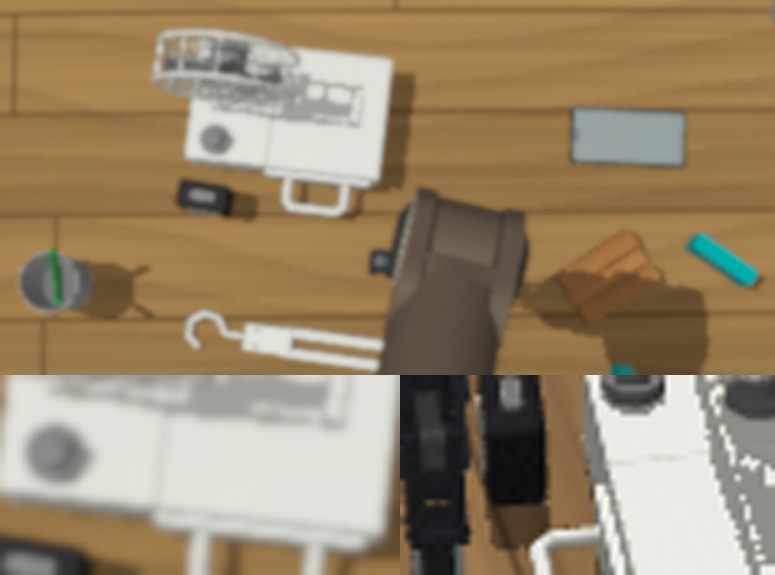

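The tray is home, with its panel against the base front. The rest, phone, clock, cup and hanger are where they were, and the gripper is clear of everything. Handing in.

```bash
python3 -c "
from h import *
print(ctrl.job_done())"
```

```text
the job is handed in; nothing more can be done
None
```

I loaded the pack contacts-down in the fan's tray, pressed it flush, pushed the tray fully home and let go of everything; I handed the job in at about 44 s, and no verdict came back.

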